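# Load a cell block into the weld nest and close the mask over it

### The arm

A 6-joint arm with a two-finger parallel gripper is mounted at the origin on a cart in front of the work surface, level with it; the furniture and walls round the work are solid. World frame = base frame: x ahead of the robot, y to its left, z up, the work surface at z = 0. Lengths are in m, angles in rad, forces in N, time in s.
With the tool pointing down it reaches from about 0.375 to 0.975 m from the base axis. Payload 3.8 kg.
Tool frame: the origin (TCP) lies on the mounting face of the last link; the fingertips stand 173 mm ahead of it and the grasp point (between the pads) lies 155 mm ahead of it; z points along the fingers, y is the line along which they close (so a half turn about z gives the same grasp; the last joint's range is limited). The gripper opens to 85 mm and grips with 20 to 120 N. Pads are 22 mm wide; open, the fingers measure 114 mm over their backs; the gripper's body (76 mm by 85 mm) begins 54 mm behind the grasp point. The pads swing forward as they close: fully open they stand 13 mm farther back than shut.
Start: joints at [-1.378, 0.264, 1.604, -0, 1.274, -0.037], TCP at [0.154, -0.657, 0.405] pointing down, gripper open.
Joint ranges: [-2.63, 2.63], [-0.94, 2.18], [0.31, 2.57], [-1.31, 4.45], [0, 2.66], [-2.55, 2.55]. Speed limits (rad/s): [2.57, 2.57, 3.14, 3.14, 3.14, 3.14].

### API

Orientations are given as a rotation vector (axis times angle).
In Python, from workcell import bot gives the robot as it stands.
- The arm moves only by the tool drive_tool, never from a script. Its argument "increments" is a list of rows, each an object with "delta_pos": the shift along the tool's x, y, z in mm, a list of three; "turn": the turn about the tool's z in rad; "jaw": the opening, from -1 (shut) to 1 (fully open). A call has 1 to 8 rows; each row shifts and turns the commanded pose from where the row before left it, along the tool's axes as they then stand; what a row does not reach is not made up. A row lasts 1/12 s, in which the tool goes at most 41.7 mm and 7.16 degrees, less where a joint would pass 70% of its speed; a pose out of reach is approached as far as the arm can. A call is refused whole if a number of a shift passes 41.7 or a number of a turn 0.125, either way. A call with a gripper value outside its range is refused whole. The fingers move at their own pace and stop on an object; "grip_force" is the grip in N (left out, the last holds). Time passes only in rows, so rows that do not move let the fingers close. It gives the time, the measured TCP pose, the force, the opening and the grip force at its end, in the units of the state.
- bot.read_state(): the state, without advancing time (a new reading comes with each control period).
- bot.read_camera(name): name is "scene" or "top" or "wrist"; returns a dict with "pixels" (400x640x3 uint8, red, green, blue), "fovy" (degrees; the focal length in pixels is half the picture's height over the tangent of half this angle, whatever the lens; pixels are square), "cx", "cy" (the principal point, pixels), "camera_from_world" (4x4, takes a point from world to camera coordinates); the wrist camera has in their place "hand_eye" (4x4, takes a point from camera to tool coordinates, whose origin is the TCP and whose axes are the flange's). Camera axes: x right, y down, z forward; pixel columns grow to the right and rows downward; lengths in m; the calibration is good to about 2 mm. A picture is of the moment at which its call begins: read the wrist's pose just before it. There is no depth.
- bot.finish_job(): hands the job in; it is judged then, once.
The state is a dict: "time": time; "q": joint angles; "joint_vel": joint speeds; "joint_torque": joint torques, N m; "tool_pos": TCP position; "tcp_rot": TCP orientation; "wrist_force": force on the tool from outside, world axes, zero at the start; "torque": the same for the moment, N m; "width": opening from 0.0 (shut) to 1.0 (fully open); "grip_force": force on a finger pad.
Only numpy, scipy, OpenCV 4.12 (cv2) and the standard library are available. Lean on these libraries where they do the work, as an engineer would, in place of code of your own. Each camera call takes 0.05 s, during which the arm holds its last target. There are 200 camera calls.

### The job

Get the cell block ready for spot welding. Swing the brown weld mask of the aluminium nest fully open until it leans back by itself, set the cell block down over the nest's two locating pegs (red lug on the large peg at the hinge end) until it stands fully home on the plate, and let go of it; then lower the mask gently onto the block. Do not drop the block or the mask, and leave the tools and other things on the bench where they are.

Things in the scene. Friction and masses are not known exactly. Their poses are not given: they have to be found in the camera images.
- nest: weld nest, fixed: aluminium plate 185 x 110 mm (x -85 to +100), top 18 mm above the table. Origin on the table midway between two upright pegs; x points from small to large peg and hinge, z up. Pegs 112 mm apart, 22 mm tall above the plate, top 6 mm tapered. Hinge cheeks at x 72, y +-42 mm, 117 mm high, 60 mm clear between; rest posts (12 mm thick, 82 mm high) at x -62, y +-33 mm
- peg_large (a point): foot of the large peg (diameter 14 mm, red ring round its foot) at the plate's top: x +56, y 0, z 18 mm in the nest's frame
- peg_small (a point): foot of the small peg (diameter 8 mm, black ring round its foot) at the plate's top: x -56, y 0, z 18 mm in the nest's frame
- mask_hinge (a point): middle of the mask's hinge axis: x +72, y 0, z 90.5 mm in the nest's frame; the axis runs along the nest's y. The point's axes are the nest's
- mask_bar (a point): middle of the mask's black round handle bar (diameter 10, free length 58 mm, along the nest's y) between the ends of two side rails, 156 mm from the hinge axis; 32 mm free between bar and brown grille. At mask angle q it lies, in the nest's frame, at x = 72 - 156 cos q, z = 90.5 + 156 sin q mm (shut: in front of the nest, away from the hinge)
- mask (a joint): angle of the weld mask (brown grille 5 mm thick with eight windows, 0.22 kg) in rad: 0 = level, flat on a seated block; -0.025 = shut on the empty nest, on its rest posts (its start); 1.57 = upright; 1.83 = leaning back on its stop. The hinge turns easily: past upright the mask stays open by its own weight, before that it falls shut
- block: cell block, about 0.4 kg, loose, upright on the table: eight teal cells between two black holders, 84 x 44 mm, 70 mm tall, a flat lug 28 x 30 x 10 mm at the foot of each end (140 mm over the lugs). Origin at the centre of its underside; x along its length toward the red lug, z up. Grip across its 44 mm width (its y) by the upper holder, 50 to 70 mm up. A red stripe on top marks the red end
- hole_large (a point): centre of the large hole (diameter 16 mm, through) in the red lug, at the block's underside: x +56, y 0, z 0 mm in the block's frame; goes on the large peg. The block fits one way round only
- hole_small (a point): centre of the small hole (diameter 10 mm, through) in the black lug, at the block's underside: x -56, y 0, z 0 mm in the block's frame; goes on the small peg
- spot_welder: bystander: yellow pulse welder 86 x 119 x 47 mm, origin under its centre
- lug_jar: bystander: clear jar with yellow cap, diameter 47 mm, 52 mm tall, origin under its centre
- tape_kapton: bystander: roll of amber tape, diameter 64 mm, 12 mm thick, lying flat, origin under its centre
- shears: bystander: shears with lime and black handles, 176 x 50 x 15 mm, origin under its centre
- probe_0: bystander: copper welding probe 29 x 66 x 11 mm, origin under its centre
- probe_1: bystander: copper welding probe 8 x 71 x 10 mm, origin under its centre
- cell_checker: bystander: red cell checker 45 x 77 x 26 mm, origin under its centre
- solder_spool: bystander: blue and white spool of solder, diameter 53 mm, 40 mm tall, origin under its centre

How it is judged:
On the way, in this order (a step that is already met when the one before it is completed fails the run):
1. the mask is swung open and leans back (past 1.65 rad) (value of joint mask above 1.65 rad), for 0.2 s.
2. with the mask still open, the block stands home on both pegs, released (value of joint mask above 1.5 rad and distance between hole_large and peg_large below 0.004 m and distance between hole_small and peg_small below 0.004 m and contact force between the fingers and block below 0.05 N), for 0.2 s.
At the end, for the whole second after the job is handed in: the block stands home on the nest, the middle of each hole's underside within 4 mm of the foot of its own peg; the mask lies on it, its angle within 0.02 rad of level; all at rest (distance between hole_large and peg_large below 0.004 m and distance between hole_small and peg_small below 0.004 m and value of joint mask between -0.02 and 0.02 rad and linear speed of block below 0.02 m/s); the robot touches nothing.
It fails at once if the block is dropped (falls free, faster than 0.5 m/s) (contact force between each of the arm, the fingers and block below 0.05 N and linear speed of block above 0.5 m/s).
It fails at once if the block is tipped by more than 0.4 rad (angle between block's own z axis and vertical above 0.4 rad).
It fails at once if the mask is dropped or slammed shut (faster than 4 rad/s) (velocity of joint mask below -4 rad/s).
It fails at once if a bystander is moved by more than 30 mm (distance of any of spot_welder, lug_jar, tape_kapton, shears, probe_0, probe_1, cell_checker, solder_spool from where it was at the start of the episode above 0.03 m).
It also fails if it takes over 72 s, if anything falls off the work surface, if the arm or the gripper's body presses on something with over 40 N, if the wrist force passes 120 N, or if a joint passes its speed limit or range.

## Working session

There is one attempt and no reset: what is moved stays moved. The work goes in short steps, Python scripts to look and compute and a tool call to move; the robot and the scene stay as the last step left them, time stands still between calls to the robot, and variables do not carry over. Pictures are saved under pics/ and viewed, at most 10 in all, crops included, and the job is handed in when it is done.

Besides the shell and the picture viewer there is one more tool, called after ">>>" as a command line: name --argument value ..., lists and objects as JSON in quotes. drive_tool: Moves the arm, as the interface text tells. Its arguments: {"type":"object","properties":{"increments":{"type":"array"},"grip_force":{"type":"number"}},"required":["increments"]}

```bash
mkdir -p pics; ls; python3 - <<'E'
from workcell import bot
import cv2
s=bot.read_state();print({k:(s[k]) for k in('time','tool_pos','tcp_rot','width')})
for n in('scene','top'):
    c=bot.read_camera(n);cv2.imwrite(f'pics/{n}0.png',c['pixels'][:,:,::-1]);print(n,c['fovy'],c['cx'],c['cy'],c['camera_from_world'])
E
```

```text
pics
{'time': 0.0, 'tool_pos': array([ 0.15367319, -0.65694248,  0.40335343]), 'tcp_rot': array([-3.11872851e+00, -3.59906856e-01,  2.85550204e-04]), 'width': 1.0031225580546368}
scene 47.93241314599225 314.9781017066142 202.48247415865652 [[-0.81768807 -0.57552843  0.01237943  0.47744395]
 [-0.40402414  0.55843762 -0.72450805  0.21571592]
 [ 0.41006184 -0.59742318 -0.68915516  1.00469659]
 [ 0.          0.          0.          1.        ]]
top 47.65744052368549 321.45758594891015 205.9476745497604 [[ 0.02337974 -0.99961948  0.01463868  0.05793   ]
 [-0.99190077 -0.0250228  -0.12452603  0.54810545]
 [ 0.12484494 -0.01160873 -0.99210835  1.33436116]
 [ 0.          0.          0.          1.        ]]
```

View pics/top0.png

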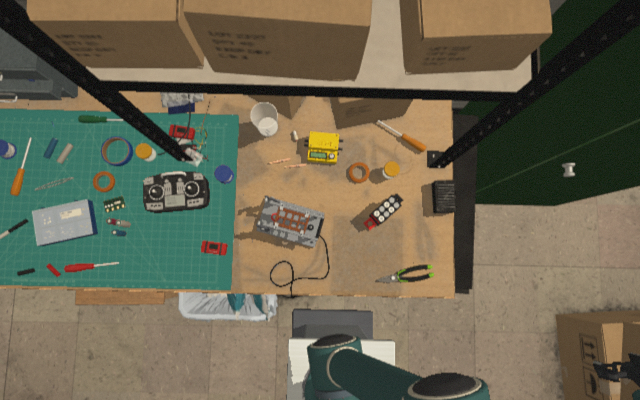

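View pics/scene0.png

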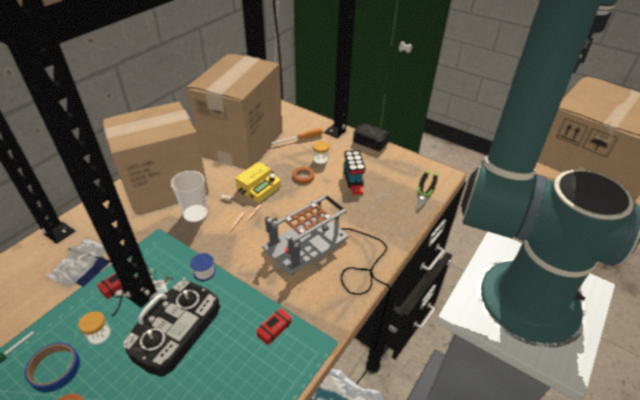

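The top view shows the nest near (290,222), the block at (383,210) with its red lug at lower left (372,224), and the shears at (405,273). The scene view shows the nest at (305,235) and the block at (354,170).

```bash
python3 - <<'E'
import cv2,numpy as np
a=cv2.imread('pics/top0.png')[180:255,240:420];b=cv2.imread('pics/scene0.png')[140:290,240:400]
a=cv2.resize(a,None,fx=4.4,fy=4.4,interpolation=cv2.INTER_CUBIC)[:300,:790]
b1=cv2.resize(b[40:140,10:120],None,fx=2.7,fy=2.7,interpolation=cv2.INTER_CUBIC);b2=cv2.resize(b[0:70,90:150],None,fx=3.8,fy=3.8,interpolation=cv2.INTER_CUBIC)
m=np.zeros((600,800,3),np.uint8);m[:a.shape[0],:a.shape[1]]=a
m[325:325+b1.shape[0],:b1.shape[1]]=b1;m[325:325+b2.shape[0],400:400+b2.shape[1]]=b2
print(a.shape,b1.shape,b2.shape);cv2.imwrite('pics/m1.png',m)
E
```

```text
(300, 790, 3) (270, 297, 3) (266, 228, 3)
```

View pics/m1.png

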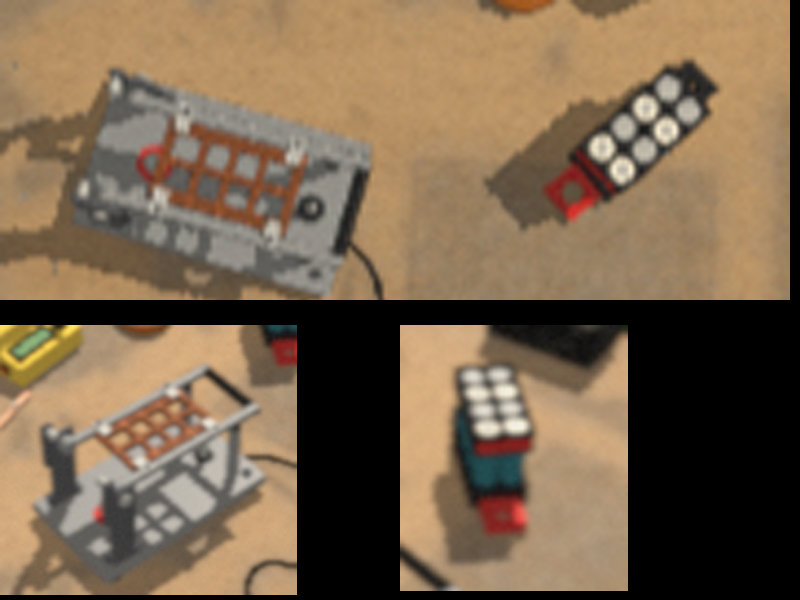

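The enlarged crops put the red ring (large peg) at top (275.2,217.0), the black ring at (310.7,227.3) and the bar at (320.2,227.7). On the block, the red hole is at (369.8,223.2) and the middle of the top at (386.6,209.5). The hinge is at the image-left (+y) end of the nest.

```bash
cat > h.py <<'E'
from workcell import bot
import numpy as np,cv2
from scipy.spatial.transform import Rotation as R
def K(c):
    f=200/np.tan(np.radians(c['fovy'])/2);return np.array([[f,0,c['cx']],[0,f,c['cy']],[0,0,1]])
def cam(n):
    s=bot.read_state();c=bot.read_camera(n)
    if n=='wrist':
        T=np.eye(4);T[:3,:3]=R.from_rotvec(s['tcp_rot']).as_matrix();T[:3,3]=s['tool_pos'];c['M']=np.linalg.inv(T@c['hand_eye'])
    else:c['M']=c['camera_from_world']
    return c
def back(c,uv,z):
    M=c['M'];d=M[:3,:3].T@np.linalg.inv(K(c))@[*uv,1];o=-M[:3,:3].T@M[:3,3];return o+d*(z-o[2])/d[2]
def proj(c,p):
    q=K(c)@(c['M'][:3,:3]@np.asarray(p)+c['M'][:3,3]);return q[:2]/q[2]
def totool(p,s=None):
    s=s or bot.read_state();return R.from_rotvec(s['tcp_rot']).inv().apply(np.asarray(p)-s['tool_pos'])*1000
E
python3 - <<'E'
from h import *
c=cam('top');r=lambda v:np.round(v,4)
P={k:back(c,uv,z) for k,uv,z in[('pl',(275.2,217),.018),('ps',(310.7,227.3),.018),('bar',(320.2,227.7),.0866),('hl',(369.8,223.2),.010),('hs',(399,197.7),.010),('top',(386.6,209.5),.07)]}
for k in P:print(k,r(P[k]))
d=P['pl']-P['ps'];print(np.linalg.norm(d),np.arctan2(d[1],d[0]))
d=P['hl']-P['hs'];print(np.linalg.norm(d),np.arctan2(d[1],d[0]))
print(r(R.from_rotvec(bot.read_state()['tcp_rot']).as_matrix()))
w=bot.read_camera('wrist');print(w['fovy'],w['cx'],w['cy'],r(w['hand_eye']))
E
```

```text
pl [0.5111 0.211  0.018 ]
ps [0.4824 0.1022 0.018 ]
bar [0.4765 0.074  0.0866]
hl [ 0.5    -0.0784  0.01  ]
hs [ 0.5812 -0.1679  0.01  ]
top [ 0.5363 -0.1203  0.07  ]
0.11251608639690656 1.3124981838744538
0.12090381906235453 2.307714051463634
[[ 9.737e-01  2.278e-01 -3.000e-04]
 [ 2.278e-01 -9.737e-01  1.800e-03]
 [ 1.000e-04 -1.800e-03 -1.000e+00]]
60.31070116633398 325.40283753324286 197.6308223752588 [[ 3.000e-04 -9.595e-01 -2.817e-01  7.080e-02]
 [ 1.000e+00  1.000e-04  8.000e-04  7.000e-04]
 [-8.000e-04 -2.817e-01  9.595e-01  3.170e-02]
 [ 0.000e+00  0.000e+00  0.000e+00  1.000e+00]]
```

The peg spacing comes out at 112.5 mm (112 given), so the nest pose is consistent: origin (0.497,0.157), yaw 1.312. I'm moving above the handle bar now and turning so that the fingers close along the nest's x.

>>> drive_tool --increments '[{"delta_pos": [24, -32, 0], "turn": 0, "jaw": -0.29}, {"delta_pos": [24, -32, 0], "turn": 0, "jaw": -0.29}, {"delta_pos": [24, -32, 0], "turn": 0, "jaw": -0.29}, {"delta_pos": [24, -32, 0], "turn": 0, "jaw": -0.29}, {"delta_pos": [24, -32, 0], "turn": 0, "jaw": -0.29}, {"delta_pos": [24, -32, 0], "turn": 0, "jaw": -0.29}, {"delta_pos": [24, -32, 0], "turn": 0, "jaw": -0.29}, {"delta_pos": [24, -32, 0], "turn": 0, "jaw": -0.29}]' --grip_force 25

```text
time: 0.87
tool_pos: [0.2826, -0.3623, 0.4045]
tcp_rot: [-3.121, -0.359, -0.0]
wrist_force: [0.6, -0.3, -0.1]
width: 0.357
grip_force: 0.0
```

>>> drive_tool --increments '[{"delta_pos": [24, -32, 0], "turn": 0, "jaw": -0.29}, {"delta_pos": [24, -32, 0], "turn": 0, "jaw": -0.29}, {"delta_pos": [24, -32, 0], "turn": 0, "jaw": -0.29}, {"delta_pos": [24, -32, 0], "turn": 0, "jaw": -0.29}, {"delta_pos": [24, -32, 0], "turn": 0, "jaw": -0.29}, {"delta_pos": [24, -32, 0], "turn": 0, "jaw": -0.29}, {"delta_pos": [24, -32, 0], "turn": 0, "jaw": -0.29}, {"delta_pos": [24, -32, 0], "turn": 0, "jaw": -0.29}]'

```text
time: 1.53
tool_pos: [0.4111, -0.0692, 0.4049]
tcp_rot: [3.12, 0.36, 0.001]
wrist_force: [1.0, -0.4, 0.2]
width: 0.359
grip_force: 0.0
```

>>> drive_tool --increments '[{"delta_pos": [24, -32, 0], "turn": 0, "jaw": -0.29}, {"delta_pos": [24, -32, 0], "turn": 0, "jaw": -0.29}, {"delta_pos": [24, -32, 0], "turn": 0, "jaw": -0.29}, {"delta_pos": [24, -32, 0], "turn": 0, "jaw": -0.29}, {"delta_pos": [0, 0, 0], "turn": -0.125, "jaw": -0.29}, {"delta_pos": [0, 0, 0], "turn": -0.125, "jaw": -0.29}, {"delta_pos": [0, 0, 0], "turn": -0.125, "jaw": -0.29}, {"delta_pos": [0, 0, 0], "turn": -0.125, "jaw": -0.29}]'

```text
time: 2.2
tool_pos: [0.4753, 0.0759, 0.4044]
tcp_rot: [-2.93, -1.132, 0.001]
wrist_force: [0.7, 1.1, 0.5]
width: 0.356
grip_force: 0.0
```

>>> drive_tool --increments '[{"delta_pos": [0, 0, 0], "turn": -0.125, "jaw": -0.29}, {"delta_pos": [0, 0, 0], "turn": -0.125, "jaw": -0.29}, {"delta_pos": [0, 0, 0], "turn": -0.125, "jaw": -0.29}, {"delta_pos": [0, 0, 0], "turn": -0.125, "jaw": -0.29}, {"delta_pos": [0, 0, 0], "turn": -0.125, "jaw": -0.29}, {"delta_pos": [0, 0, 0], "turn": -0.125, "jaw": -0.29}, {"delta_pos": [0, 0, 0], "turn": -0.125, "jaw": -0.29}, {"delta_pos": [0, 0, 0], "turn": -0.125, "jaw": -0.29}]'

```text
time: 2.87
tool_pos: [0.4752, 0.0752, 0.4045]
tcp_rot: [-2.03, -2.397, 0.0]
wrist_force: [0.4, 0.3, 0.3]
width: 0.355
grip_force: 0.0
```

>>> drive_tool --increments '[{"delta_pos": [0, 0, 0], "turn": -0.125, "jaw": -0.29}, {"delta_pos": [0, 0, 0], "turn": -0.125, "jaw": -0.29}, {"delta_pos": [0, 0, 0], "turn": -0.125, "jaw": -0.29}, {"delta_pos": [0, 0, 0], "turn": -0.125, "jaw": -0.29}, {"delta_pos": [0, 0, 0], "turn": -0.125, "jaw": -0.29}, {"delta_pos": [0, 0, 0], "turn": -0.125, "jaw": -0.29}, {"delta_pos": [0, 0, 0], "turn": -0.125, "jaw": -0.29}, {"delta_pos": [0, 0, 0], "turn": -0.125, "jaw": -0.29}]'

```text
time: 3.53
tool_pos: [0.4752, 0.0752, 0.4045]
tcp_rot: [-0.633, -3.077, 0.0]
wrist_force: [0.9, 0.2, -0.3]
width: 0.359
grip_force: 0.0
```

```bash
python3 - <<'E'
from h import *
c=cam('wrist');s=bot.read_state()
Rm=R.from_rotvec(s['tcp_rot']).as_matrix();print(s['time'],s['tool_pos'],s['width'],np.arctan2(Rm[1,0],Rm[0,0]),totool([.476,.0747,.241]))
print('bar px',proj(c,[.476,.0747,.0866]))
cv2.imwrite('pics/w1.png',c['pixels'][:,:,::-1]);np.save('w1.npy',dict(M=c['M'],fovy=c['fovy'],cx=c['cx'],cy=c['cy']),allow_pickle=True)
E
```

```text
3.5833 [0.47520094 0.0752443  0.40451869] 0.35900189649616 2.7414995302983503 [ -0.98589943  -0.16696519 163.51848639]
bar px [326.59953808 185.06549784]
```

View pics/w1.png

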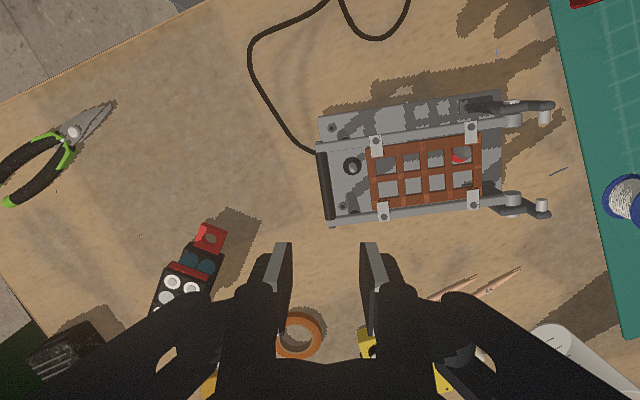

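The wrist view shows the bar from (318,153) to (331,223), middle (325,187). The prediction was (327,185), so it agrees to about 1 mm. Next I finish the turn, descend and grip the bar.

>>> drive_tool --increments '[{"delta_pos": [-1, 0, 0], "turn": -0.07, "jaw": -0.29}, {"delta_pos": [0, 0, 0], "turn": -0.07, "jaw": -0.29}, {"delta_pos": [0, 0, 40], "turn": 0, "jaw": -0.29}, {"delta_pos": [0, 0, 40], "turn": 0, "jaw": -0.29}, {"delta_pos": [0, 0, 30], "turn": 0, "jaw": -0.29}, {"delta_pos": [0, 0, 20], "turn": 0, "jaw": -0.29}, {"delta_pos": [0, 0, 15], "turn": 0, "jaw": -0.29}, {"delta_pos": [0, 0, 15], "turn": 0, "jaw": -0.29}]'

```text
time: 4.25
tool_pos: [0.4757, 0.0748, 0.2431]
tcp_rot: [-0.43, -3.11, 0.001]
wrist_force: [0.6, 0.2, -0.1]
width: 0.352
grip_force: 0.0
```

>>> drive_tool --increments '[{"delta_pos": [0, 0, 0], "turn": 0, "jaw": -0.29}, {"delta_pos": [0, 0, 0], "turn": 0, "jaw": -1}, {"delta_pos": [0, 0, 0], "turn": 0, "jaw": -1}, {"delta_pos": [0, 0, 0], "turn": 0, "jaw": -1}, {"delta_pos": [0, 0, 0], "turn": 0, "jaw": -1}, {"delta_pos": [0, 0, 0], "turn": 0, "jaw": -1}]'

```text
time: 4.75
tool_pos: [0.4764, 0.0747, 0.2454]
tcp_rot: [0.426, 3.112, -0.0]
wrist_force: [-1.2, -2.7, -0.6]
width: 0.104
grip_force: 24.8
```

```bash
python3 - <<'E'
from h import *
s=bot.read_state();Rm=R.from_rotvec(s['tcp_rot']).as_matrix()
print(s['tool_pos'],s['width'],s['wrist_force'],np.arctan2(Rm[1,0],Rm[0,0]))
nx=np.array([.2555,.9668,0]);print('nest x in tool',Rm.T@nx)
# arc steps
q=np.linspace(-.025,1.80,25);x=-156*np.cos(q);z=156*np.sin(q)
for a,b,c in zip(q[1:],np.diff(x),np.diff(z)):print(round(a,2),round(b,1),round(-c,1))
E
```

```text
[0.47637049 0.0746922  0.24537749] 0.1036144503021649 [-1.19974403 -2.6929748  -0.56433521] 2.8697540698014445
nest x in tool [ 1.34709061e-02  9.99900497e-01 -1.43004206e-04]
0.05 0.2 -11.9
0.13 1.1 -11.8
0.2 1.9 -11.7
0.28 2.8 -11.5
0.36 3.7 -11.3
0.43 4.5 -11.0
0.51 5.4 -10.6
0.58 6.2 -10.1
0.66 6.9 -9.6
0.74 7.6 -9.1
0.81 8.3 -8.5
0.89 8.9 -7.8
0.96 9.5 -7.1
1.04 10.0 -6.4
1.12 10.4 -5.6
1.19 10.8 -4.8
1.27 11.2 -4.0
1.34 11.4 -3.1
1.42 11.6 -2.2
1.5 11.8 -1.3
1.57 11.9 -0.4
1.65 11.9 0.5
1.72 11.8 1.4
1.8 11.6 2.3
```

The bar is gripped at about 9 mm opening. Tool +y is nest +x, so I can follow the arc.

>>> drive_tool --increments '[{"delta_pos": [0, 0.2, -11.9], "turn": 0, "jaw": -1}, {"delta_pos": [0, 1.1, -11.8], "turn": 0, "jaw": -1}, {"delta_pos": [0, 1.9, -11.7], "turn": 0, "jaw": -1}, {"delta_pos": [0, 2.8, -11.5], "turn": 0, "jaw": -1}, {"delta_pos": [0, 3.7, -11.3], "turn": 0, "jaw": -1}, {"delta_pos": [0, 4.5, -11.0], "turn": 0, "jaw": -1}, {"delta_pos": [0, 5.4, -10.6], "turn": 0, "jaw": -1}, {"delta_pos": [0, 6.2, -10.1], "turn": 0, "jaw": -1}]'

```text
time: 5.42
tool_pos: [0.4829, 0.0992, 0.3364]
tcp_rot: [-0.425, -3.113, 0.004]
wrist_force: [-2.8, -6.8, 2.3]
width: 0.108
grip_force: 24.5
```

>>> drive_tool --increments '[{"delta_pos": [0, 6.9, -9.6], "turn": 0, "jaw": -1}, {"delta_pos": [0, 7.6, -9.1], "turn": 0, "jaw": -1}, {"delta_pos": [0, 8.3, -8.5], "turn": 0, "jaw": -1}, {"delta_pos": [0, 8.9, -7.8], "turn": 0, "jaw": -1}]'

```text
time: 5.75
tool_pos: [0.4911, 0.1294, 0.3726]
tcp_rot: [-0.425, -3.112, 0.007]
wrist_force: [-7.2, -9.7, 6.9]
width: 0.102
grip_force: 24.3
```

```bash
python3 - <<'E'
from h import *
s=bot.read_state();print(s['wrist_force'],s['width'],s['tool_pos'])
c=cam('scene');cv2.imwrite('pics/s2.png',cv2.resize(c['pixels'][100:300,200:420,::-1],None,fx=3,fy=3)[:600])
E
```

```text
[-7.1667183  -9.70925697  6.91122174] 0.10209426150806394 [0.49106701 0.12936869 0.37255215]
```

View pics/s2.png

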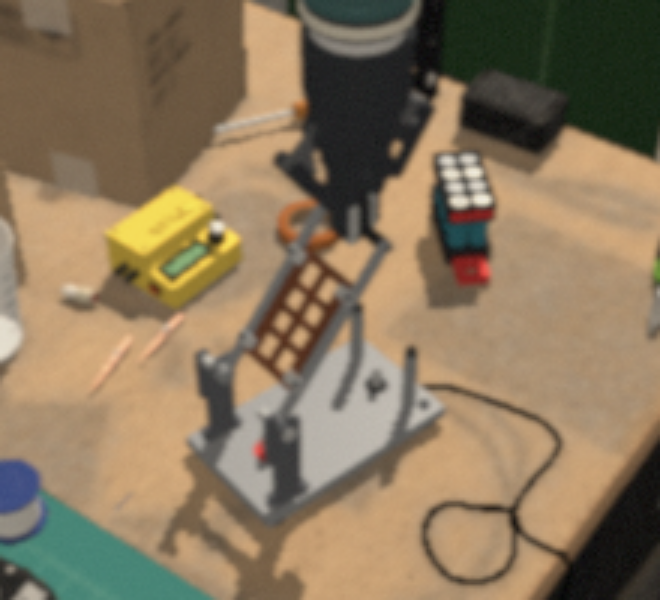

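The mask is following, at about 0.9 rad. The force of about 14 N points outwards, so my radius is slightly too small, and I'll bias the next steps outward.

>>> drive_tool --increments '[{"delta_pos": [0, 8.8, -8.0], "turn": 0, "jaw": -1}, {"delta_pos": [0, 9.3, -7.3], "turn": 0, "jaw": -1}, {"delta_pos": [0, 9.8, -6.5], "turn": 0, "jaw": -1}, {"delta_pos": [0, 10.3, -5.6], "turn": 0, "jaw": -1}, {"delta_pos": [0, 10.8, -4.8], "turn": 0, "jaw": -1}, {"delta_pos": [0, 11.2, -4.0], "turn": 0, "jaw": -1}]'

```text
time: 6.3
tool_pos: [0.5075, 0.1896, 0.4063]
tcp_rot: [-0.425, -3.111, -0.001]
wrist_force: [-3.6, 1.0, -0.0]
width: 0.103
grip_force: 24.7
```

>>> drive_tool --increments '[{"delta_pos": [0, 11.4, -3.1], "turn": 0, "jaw": -1}, {"delta_pos": [0, 11.6, -2.2], "turn": 0, "jaw": -1}, {"delta_pos": [0, 11.8, -1.3], "turn": 0, "jaw": -1}, {"delta_pos": [0, 11.9, -0.4], "turn": 0, "jaw": -1}, {"delta_pos": [0, 11.9, 0.5], "turn": 0, "jaw": -1}, {"delta_pos": [0, 11.8, 1.4], "turn": 0, "jaw": -1}]'

```text
time: 6.8
tool_pos: [0.5259, 0.2577, 0.4093]
tcp_rot: [-0.424, -3.108, 0.001]
wrist_force: [-5.5, -1.1, -6.4]
width: 0.104
grip_force: 24.2
```

>>> drive_tool --increments '[{"delta_pos": [0, 8, 1.5], "turn": 0, "jaw": -1}, {"delta_pos": [0, 4, 1], "turn": 0, "jaw": -1}, {"delta_pos": [0, 0, 0], "turn": 0, "jaw": -1}]'

```text
time: 7.05
tool_pos: [0.5284, 0.266, 0.4078]
tcp_rot: [-0.422, -3.106, 0.018]
wrist_force: [-12.2, -14.7, 9.2]
width: 0.104
grip_force: 25.8
```

```bash
python3 - <<'E'
from h import *
s=bot.read_state();p=s['tool_pos']-[0.4968,.1566,0]
print(s['wrist_force'],s['width'],s['tool_pos'],'bar nest x',p@[.2555,.9668,0]*1000,'expect at 1.8',72-156*np.cos(1.8))
c=cam('scene');cv2.imwrite('pics/s3.png',cv2.resize(c['pixels'][100:300,200:420,::-1],None,fx=3,fy=3)[:600])
E
```

```text
[-12.21871223 -14.74976622   9.22873056] 0.10391845109701348 [0.52836156 0.2660218  0.40778913] bar nest x 113.85297314179408 expect at 1.8 107.44352677212159
```

View pics/s3.png

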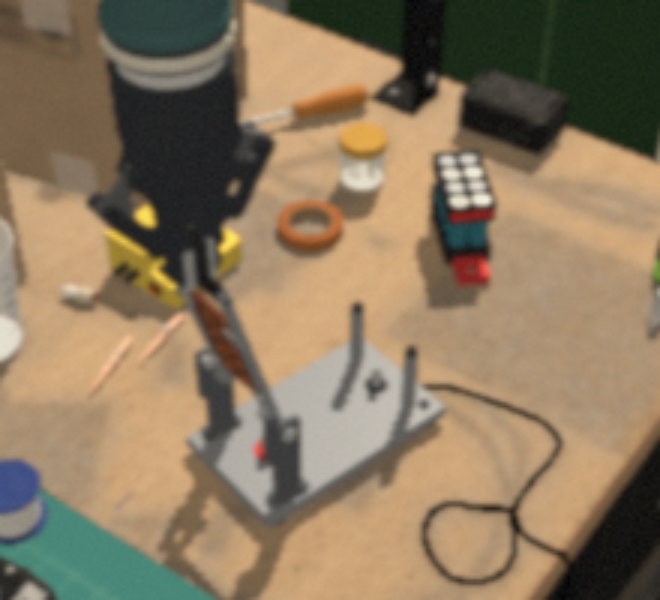

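The mask rests against its stop: bar at nest x ≈ 114, and the force is rising. I'm releasing it, rising and going over to the block.

>>> drive_tool --increments '[{"delta_pos": [0, -3, 0], "turn": 0, "jaw": -1}, {"delta_pos": [0, 0, 0], "turn": 0, "jaw": -0.3}, {"delta_pos": [0, 0, 0], "turn": 0, "jaw": -0.3}, {"delta_pos": [0, 0, 0], "turn": 0, "jaw": -0.3}, {"delta_pos": [0, 0, -20], "turn": 0, "jaw": -0.3}, {"delta_pos": [0, 0, -30], "turn": 0, "jaw": -0.3}]'

```text
time: 7.6
tool_pos: [0.5288, 0.2649, 0.455]
tcp_rot: [-0.425, -3.107, 0.005]
wrist_force: [-0.0, 0.3, -0.3]
width: 0.349
grip_force: 0.0
```

>>> drive_tool --increments '[{"delta_pos": [-11, -37, 0], "turn": 0, "jaw": 0}, {"delta_pos": [-11, -37, 0], "turn": 0, "jaw": 1}, {"delta_pos": [-11, -37, 0], "turn": 0, "jaw": 1}, {"delta_pos": [-11, -37, 0], "turn": 0, "jaw": 1}, {"delta_pos": [-11, -37, 0], "turn": 0, "jaw": 1}, {"delta_pos": [-11, -37, 0], "turn": 0, "jaw": 1}, {"delta_pos": [-11, -37, 0], "turn": 0, "jaw": 1}, {"delta_pos": [-11, -37, 0], "turn": 0, "jaw": 1}]'

```text
time: 8.27
tool_pos: [0.5349, -0.0456, 0.4591]
tcp_rot: [0.425, 3.11, 0.0]
wrist_force: [0.2, 0.5, -0.6]
width: 0.999
grip_force: 0.0
```

>>> drive_tool --increments '[{"delta_pos": [-11, -37, 0], "turn": 0, "jaw": 1}, {"delta_pos": [-11, -37, 0], "turn": 0, "jaw": 1}, {"delta_pos": [0, 0, 0], "turn": 0.116, "jaw": 1}, {"delta_pos": [0, 0, 0], "turn": 0.116, "jaw": 1}, {"delta_pos": [0, 0, 0], "turn": 0.116, "jaw": 1}, {"delta_pos": [0, 0, 0], "turn": 0.116, "jaw": 1}, {"delta_pos": [0, 0, 0], "turn": 0.116, "jaw": 1}, {"delta_pos": [0, 0, 0], "turn": 0, "jaw": 1}]'

```text
time: 8.93
tool_pos: [0.5365, -0.1213, 0.4588]
tcp_rot: [1.302, 2.857, 0.001]
wrist_force: [-0.6, 0.0, -0.7]
width: 0.999
grip_force: 0.0
```

```bash
python3 - <<'E'
from h import *
c=cam('wrist');s=bot.read_state();Rm=R.from_rotvec(s['tcp_rot']).as_matrix()
print(s['time'],s['tool_pos'],s['width'],np.arctan2(Rm[1,0],Rm[0,0]),totool([.5363,-.1203,.06]))
for p in([.5363,-.1203,.07],[.5,-.0784,.01]):print(proj(c,p))
im=c['pixels'][:,:,::-1];cv2.imwrite('pics/w2.png',im);np.save('w2.npy',dict(M=c['M'],fovy=c['fovy'],cx=c['cx'],cy=c['cy']),allow_pickle=True)
E
```

```text
8.9833 [ 0.53642885 -0.12120133  0.45876643] 0.9989270953940602 2.2921674541094106 [1.26952502e+00 9.33374807e-02 3.98765438e+02]
[326.56857079 165.70697778]
[326.56051661 109.28464947]
```

View pics/w2.png

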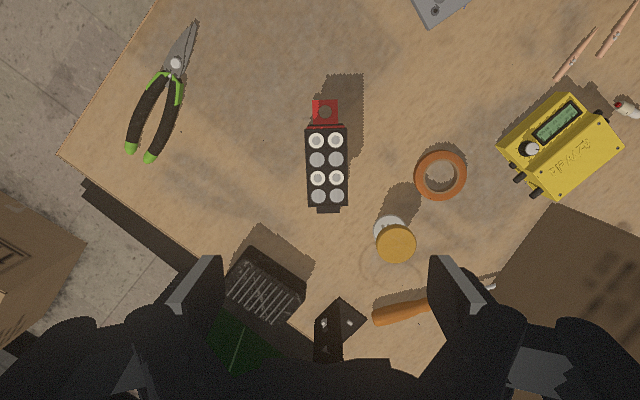

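The block's top middle is at (326.5,168) and its red hole at (325,112), about 1.5 mm from prediction and turned about 0.04 rad. The jar at (395,240) and the tape at (440,175) are clear of the fingers. I'm descending 10 mm toward the black end.

>>> drive_tool --increments '[{"delta_pos": [-10, 0, 0], "turn": -0.04, "jaw": 0.65}, {"delta_pos": [0, 0, 40], "turn": 0, "jaw": 0.65}, {"delta_pos": [0, 0, 40], "turn": 0, "jaw": 0.65}, {"delta_pos": [0, 0, 40], "turn": 0, "jaw": 0.65}, {"delta_pos": [0, 0, 40], "turn": 0, "jaw": 0.65}, {"delta_pos": [0, 0, 40], "turn": 0, "jaw": 0.65}, {"delta_pos": [0, 0, 30], "turn": 0, "jaw": 0.65}, {"delta_pos": [0, 0, 16], "turn": 0, "jaw": 0.65}]'

```text
time: 9.65
tool_pos: [0.5406, -0.128, 0.2078]
tcp_rot: [-1.233, -2.883, 0.001]
wrist_force: [-0.5, -0.2, -1.0]
width: 0.823
grip_force: 0.0
```

>>> drive_tool --increments '[{"delta_pos": [0, 0, 0], "turn": 0, "jaw": 0.65}, {"delta_pos": [0, 0, 0], "turn": 0, "jaw": -0.2}, {"delta_pos": [0, 0, 0], "turn": 0, "jaw": -0.2}, {"delta_pos": [0, 0, 0], "turn": 0, "jaw": -0.2}, {"delta_pos": [0, 0, 0], "turn": 0, "jaw": -0.2}, {"delta_pos": [0, 0, 0], "turn": 0, "jaw": -0.2}]' --grip_force 50

```text
time: 10.15
tool_pos: [0.5437, -0.129, 0.2145]
tcp_rot: [1.238, 2.882, 0.001]
wrist_force: [0.8, 0.7, 3.1]
width: 0.508
grip_force: 52.6
```

Gripped: opening 43 mm for a 44 mm block. I'm lifting and carrying it to above the nest.

>>> drive_tool --increments '[{"delta_pos": [0, 0, -15], "turn": 0, "jaw": -0.2}, {"delta_pos": [0, 0, -30], "turn": 0, "jaw": -0.2}, {"delta_pos": [0, 0, -40], "turn": 0, "jaw": -0.2}, {"delta_pos": [0, 0, -40], "turn": 0, "jaw": -0.2}, {"delta_pos": [0, 0, -10], "turn": 0, "jaw": -0.2}]'

```text
time: 10.57
tool_pos: [0.5442, -0.1293, 0.3547]
tcp_rot: [1.236, 2.877, 0.002]
wrist_force: [3.0, -1.4, -2.1]
width: 0.504
grip_force: 52.5
```

>>> drive_tool --increments '[{"delta_pos": [26, 17, 0], "turn": 0, "jaw": -0.2}, {"delta_pos": [26, 17, 0], "turn": 0, "jaw": -0.2}, {"delta_pos": [26, 17, 0], "turn": 0, "jaw": -0.2}, {"delta_pos": [26, 17, 0], "turn": 0, "jaw": -0.2}, {"delta_pos": [26, 17, 0], "turn": 0, "jaw": -0.2}, {"delta_pos": [26, 17, 0], "turn": 0, "jaw": -0.2}, {"delta_pos": [26, 17, 0], "turn": 0, "jaw": -0.2}, {"delta_pos": [26, 17, 0], "turn": 0, "jaw": -0.2}]'

```text
time: 11.23
tool_pos: [0.4966, 0.1169, 0.3461]
tcp_rot: [-1.24, -2.885, 0.002]
wrist_force: [0.6, -0.2, -4.8]
width: 0.509
grip_force: 52.5
```

>>> drive_tool --increments '[{"delta_pos": [26, 18, 0], "turn": 0, "jaw": -0.2}, {"delta_pos": [0, 0, 0], "turn": 0.12, "jaw": -0.2}, {"delta_pos": [0, 0, 0], "turn": 0.12, "jaw": -0.2}, {"delta_pos": [0, 0, 0], "turn": 0.12, "jaw": -0.2}, {"delta_pos": [0, 0, 0], "turn": 0.12, "jaw": -0.2}, {"delta_pos": [0, 0, 0], "turn": 0.12, "jaw": -0.2}, {"delta_pos": [0, 0, 0], "turn": 0.12, "jaw": -0.2}, {"delta_pos": [0, 0, 0], "turn": 0.12, "jaw": -0.2}]'

```text
time: 11.9
tool_pos: [0.4922, 0.1468, 0.3459]
tcp_rot: [-2.315, -2.123, 0.003]
wrist_force: [-0.7, 0.5, -4.8]
width: 0.504
grip_force: 52.6
```

>>> drive_tool --increments '[{"delta_pos": [0, 0, 0], "turn": 0.12, "jaw": -0.2}, {"delta_pos": [0, 0, 0], "turn": 0.06, "jaw": -0.2}, {"delta_pos": [0, 0, 0], "turn": 0, "jaw": -0.2}]'

```text
time: 12.15
tool_pos: [0.4923, 0.1468, 0.346]
tcp_rot: [-2.492, -1.912, 0.003]
wrist_force: [-0.1, -0.1, -3.4]
width: 0.51
grip_force: 52.6
```

```bash
python3 - <<'E'
from h import *
t=cam('top');c=cam('wrist');s=bot.read_state();Rm=R.from_rotvec(s['tcp_rot']).as_matrix()
print(s['time'],s['tool_pos'],s['width'],s['wrist_force'],np.arctan2(Rm[1,0],Rm[0,0]))
im=c['pixels'][:,:,::-1];cv2.imwrite('pics/w3f.png',im);cv2.imwrite('pics/t3.png',t['pixels'][:,:,::-1])
print('peg large foot px',proj(c,[.5111,.211,.018]),'hole nominal', proj(c,s['tool_pos']+Rm@[.066,0,.2145-.010]))
cv2.imwrite('pics/w3.png',cv2.resize(im[0:240,190:470],None,fx=2.5,fy=2.5))
E
```

```text
12.25 [0.49253034 0.14680775 0.34636555] 0.5067378640757687 [-0.28088852  0.47449184 -4.92205076] 1.31180738713984
peg large foot px [328.40098233 100.57695877] hole nominal [326.16160156 105.90835388]
```

View pics/w3.png

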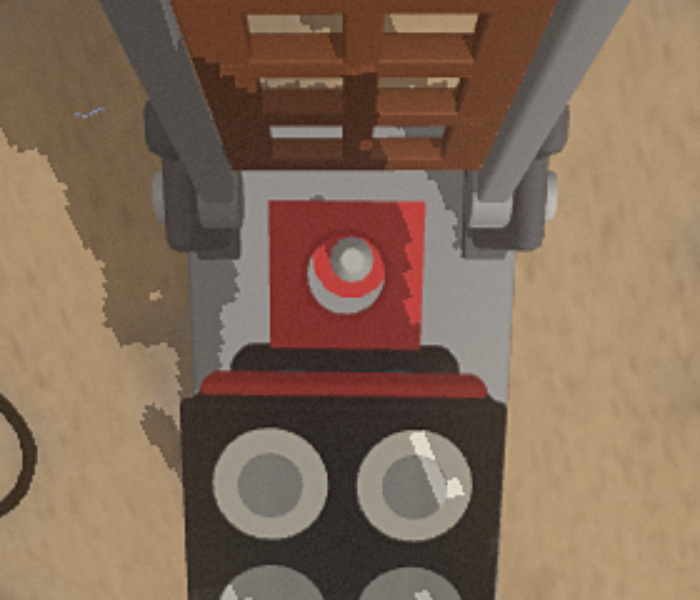

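The red lug is well placed. Its hole is centred at about full-frame (328.4,109.2), with the peg tip seen through it at (330.4,103.6) and the red ring on its foot. I'll turn these into a correction.

```bash
python3 - <<'E'
from h import *
c=cam('wrist');s=bot.read_state();Rm=R.from_rotvec(s['tcp_rot']).as_matrix()
g=c['pixels'].astype(int)
# hole: non-dark-red pixels enclosed by lug
hole=back(c,(328.4,109.2),s['tool_pos'][2]-.2045)
pt=back(c,(330.4,103.6),.040)
print('hole',hole,'in tool',totool(hole,s));print('pegtop',pt,'first est .5111 .211')
print('needed tool shift',Rm.T@(pt-hole)*1000)
w=np.load('w1.npy',allow_pickle=True).item()
im=cv2.imread('pics/w1.png').astype(int)
win=im[145:190,335:368];m=(win.max(2)<60).astype(np.uint8)
n,l,st,ce=cv2.connectedComponentsWithStats(m)
for i in range(1,n):
    if st[i,4]>15:print(st[i],ce[i]+[335,145],back(w,ce[i]+[335,145],.018))
# red ring in w1
b,gg,r=im[...,0],im[...,1],im[...,2];ys,xs=np.where((r>150)&(gg<70)&(b<70)&(np.indices(r.shape)[0]<200)&(np.indices(r.shape)[0]>120)&(np.indices(r.shape)[1]<500)&(np.indices(r.shape)[1]>430));print('red w1',xs.mean() if len(xs) else None,ys.mean() if len(ys) else None,len(xs))
E
```

```text
hole [0.50993128 0.20881211 0.14206543] in tool [ 64.46235454   1.07672006 204.45150486]
pegtop [0.51218762 0.20882401 0.04      ] first est .5111 .211
needed tool shift [  0.66473171   2.30290172 102.06222218]
[  8  13  18  17 134] [352.20149254 165.        ] [0.48265437 0.10109046 0.018     ]
red w1 457.0 158.8148148148148 54
```

I need a shift of (+0.7,+2.3) mm. I'm applying it and descending until the lug is about 10 mm above the peg tips, then looking again.

>>> drive_tool --increments '[{"delta_pos": [0.7, 2.1, 0], "turn": 0.005, "jaw": -0.2}, {"delta_pos": [0, 0, 20], "turn": 0, "jaw": -0.2}, {"delta_pos": [0, 0, 20], "turn": 0, "jaw": -0.2}, {"delta_pos": [0, 0, 20], "turn": 0, "jaw": -0.2}, {"delta_pos": [0, 0, 10], "turn": 0, "jaw": -0.2}, {"delta_pos": [0, 0, 10], "turn": 0, "jaw": -0.2}, {"delta_pos": [0, 0, 0], "turn": 0, "jaw": -0.2}, {"delta_pos": [0, 0, 0], "turn": 0, "jaw": -0.2}]'

```text
time: 12.97
tool_pos: [0.4954, 0.1472, 0.2673]
tcp_rot: [-2.496, -1.907, 0.001]
wrist_force: [-0.1, -0.1, -3.9]
width: 0.504
grip_force: 52.6
```

```bash
python3 - <<'E'
from h import *
c=cam('wrist');s=bot.read_state()
print(s['tool_pos'],s['width'],s['wrist_force'])
for n,p in(('peg',[.5122,.2088,.04]),('foot',[.5122,.2088,.018])):print(n,proj(c,p))
cv2.imwrite('pics/w4.png',cv2.resize(c['pixels'][60:160,260:400,::-1],None,fx=5,fy=5,interpolation=cv2.INTER_CUBIC))
E
```

```text
[0.49587476 0.1472739  0.26816243] 0.5112436947131791 [ 0.13739253  0.10770413 -4.03992355]
peg [325.97496291 108.93768347]
foot [325.95535295 107.68381811]
```

View pics/w4.png

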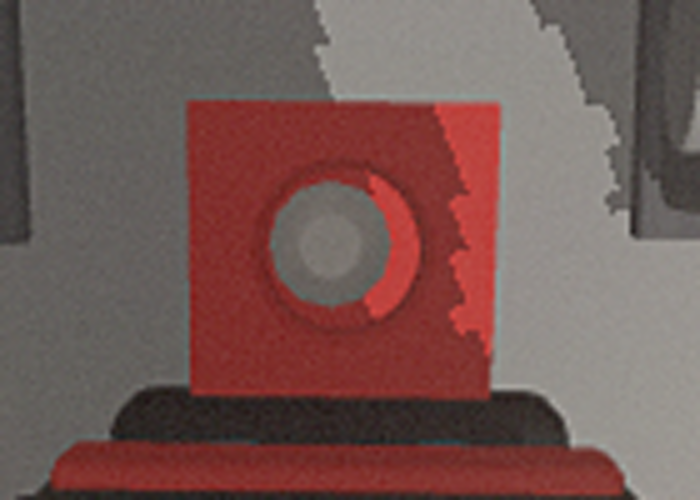

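The hole is centred at (328.4,108.6) and the peg tip at (326.0,108.8). Allowing for depth, the remaining shift is about (-0.8,-1.1) mm. I'm applying it and lowering while watching the force.

>>> drive_tool --increments '[{"delta_pos": [-0.8, -1.1, 0], "turn": 0, "jaw": -0.2}, {"delta_pos": [0, 0, 0], "turn": 0, "jaw": -0.2}, {"delta_pos": [0, 0, 5], "turn": 0, "jaw": -0.2}, {"delta_pos": [0, 0, 4], "turn": 0, "jaw": -0.2}, {"delta_pos": [0, 0, 3], "turn": 0, "jaw": -0.2}, {"delta_pos": [0, 0, 3], "turn": 0, "jaw": -0.2}, {"delta_pos": [0, 0, 2], "turn": 0, "jaw": -0.2}, {"delta_pos": [0, 0, 2], "turn": 0, "jaw": -0.2}]'

```text
time: 13.68
tool_pos: [0.4943, 0.1467, 0.2483]
tcp_rot: [2.496, 1.907, 0.001]
wrist_force: [1.5, -0.5, -3.0]
width: 0.506
grip_force: 53.0
```

>>> drive_tool --increments '[{"delta_pos": [0, 0, 0], "turn": 0, "jaw": -0.2}]'

```text
time: 13.77
tool_pos: [0.4944, 0.1467, 0.2481]
tcp_rot: [2.496, 1.907, 0.001]
wrist_force: [1.6, -0.4, -5.6]
width: 0.504
grip_force: 52.7
```

Both pegs have entered with almost no force. Continuing down.

>>> drive_tool --increments '[{"delta_pos": [0, 0, 3], "turn": 0, "jaw": -0.2}, {"delta_pos": [0, 0, 3], "turn": 0, "jaw": -0.2}, {"delta_pos": [0, 0, 3], "turn": 0, "jaw": -0.2}, {"delta_pos": [0, 0, 2], "turn": 0, "jaw": -0.2}, {"delta_pos": [0, 0, 0], "turn": 0, "jaw": -0.2}]'

```text
time: 14.18
tool_pos: [0.4945, 0.1467, 0.2373]
tcp_rot: [2.495, 1.907, 0.002]
wrist_force: [4.5, -0.3, -5.9]
width: 0.508
grip_force: 52.8
```

>>> drive_tool --increments '[{"delta_pos": [0, 0, 1], "turn": 0, "jaw": -0.2}, {"delta_pos": [0, 0, 1], "turn": 0, "jaw": -0.2}, {"delta_pos": [0, 0, 1], "turn": 0, "jaw": -0.2}, {"delta_pos": [0, 0, 0], "turn": 0, "jaw": -0.2}]'

```text
time: 14.52
tool_pos: [0.4945, 0.1468, 0.2347]
tcp_rot: [2.496, 1.907, 0.002]
wrist_force: [3.8, 1.0, -2.9]
width: 0.506
grip_force: 53.0
```

>>> drive_tool --increments '[{"delta_pos": [0, 0, 1], "turn": 0, "jaw": -0.2}, {"delta_pos": [0, 0, 1], "turn": 0, "jaw": -0.2}, {"delta_pos": [0, 0, 0], "turn": 0, "jaw": -0.2}]'

```text
time: 14.77
tool_pos: [0.4945, 0.1467, 0.2327]
tcp_rot: [2.496, 1.907, 0.002]
wrist_force: [4.4, -0.2, -1.8]
width: 0.507
grip_force: 53.1
```

>>> drive_tool --increments '[{"delta_pos": [0, 0, 1], "turn": 0, "jaw": -0.2}, {"delta_pos": [0, 0, 0], "turn": 0, "jaw": -0.2}]'

```text
time: 14.93
tool_pos: [0.4946, 0.1468, 0.2325]
tcp_rot: [2.496, 1.907, 0.002]
wrist_force: [3.5, -0.7, 3.3]
width: 0.505
grip_force: 53.6
```

The TCP is at 0.2325, the expected home height, and contact force is building. After a light press I'll release and rise.

>>> drive_tool --increments '[{"delta_pos": [0, 0, 0.7], "turn": 0, "jaw": -0.2}, {"delta_pos": [0, 0, 0], "turn": 0, "jaw": -0.2}, {"delta_pos": [0, 0, 0], "turn": 0, "jaw": 0.4}, {"delta_pos": [0, 0, 0], "turn": 0, "jaw": 0.4}, {"delta_pos": [0, 0, 0], "turn": 0, "jaw": 0.4}, {"delta_pos": [0, 0, 0], "turn": 0, "jaw": 0.4}]'

```text
time: 15.43
tool_pos: [0.4931, 0.1465, 0.2298]
tcp_rot: [-2.496, -1.906, 0.004]
wrist_force: [0.4, 0.3, 0.3]
width: 0.693
grip_force: 0.0
```

>>> drive_tool --increments '[{"delta_pos": [0, 0, -10], "turn": 0, "jaw": 0.4}, {"delta_pos": [0, 0, -30], "turn": 0, "jaw": 0.4}, {"delta_pos": [0, 0, -40], "turn": 0, "jaw": 0.4}, {"delta_pos": [0, 0, -40], "turn": 0, "jaw": 0.4}, {"delta_pos": [-10, 0, -40], "turn": 0, "jaw": 0.4}, {"delta_pos": [0, 0, -40], "turn": 0, "jaw": 0.4}, {"delta_pos": [0, 0, -20], "turn": 0, "jaw": -0.3}, {"delta_pos": [0, 0, 0], "turn": 0, "jaw": -0.3}]'

```text
time: 16.1
tool_pos: [0.4925, 0.1372, 0.4585]
tcp_rot: [2.493, 1.904, 0.017]
wrist_force: [0.5, -0.3, -0.5]
width: 0.427
grip_force: 0.0
```

```bash
python3 - <<'E'
from h import *
c=cam('wrist');s=bot.read_state();print(s['tool_pos'],s['wrist_force'])
# block holes predicted if seated; mask bar predicted
o=np.array([.4974,.155,0]);nx=np.array([.2590,.9659,0])
print('block top ctr px if home',proj(c,o+[0,0,.088]),'red lug top hole',proj(c,o+.056*nx+[0,0,.028]))
S=cam('scene');a=cv2.resize(S['pixels'][130:280,250:350,::-1],None,fx=4,fy=4)
b=cv2.resize(c['pixels'][:300,:,::-1],None,fx=.62,fy=.62)
m=np.zeros((600,800,3),np.uint8);m[:600,:400]=a;m[:b.shape[0],402:402+b.shape[1]]=b[:,:398]
cv2.imwrite('pics/m5.png',m)
E
```

```text
[0.49193136 0.13707869 0.45509159] [ 0.19965811  0.11333654 -1.07538401]
block top ctr px if home [321.78254169 153.58029871] red lug top hole [321.44243656  95.08892753]
```

View pics/m5.png

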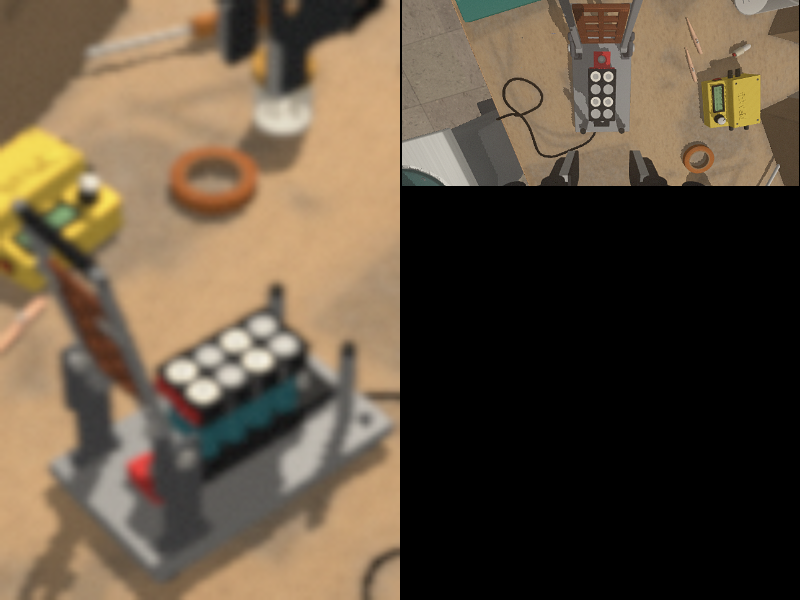

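The block stands fully home on the nest: the red lug is at the hinge, and its top middle is at about (322,155) against 153.6 predicted. The mask leans back. Now back to the bar.

>>> drive_tool --increments '[{"delta_pos": [32.6, 0, 0], "turn": 0, "jaw": -0.29}, {"delta_pos": [32.6, 0, 0], "turn": 0, "jaw": -0.29}, {"delta_pos": [32.6, 0, 0], "turn": 0, "jaw": -0.29}, {"delta_pos": [32.6, 0.7, 0], "turn": 0, "jaw": -0.29}, {"delta_pos": [0, 0, 0], "turn": -0.12, "jaw": -0.29}, {"delta_pos": [0, 0, 0], "turn": -0.12, "jaw": -0.29}, {"delta_pos": [0, 0, 0], "turn": -0.12, "jaw": -0.29}, {"delta_pos": [0, 0, 0], "turn": -0.12, "jaw": -0.29}]'

```text
time: 16.87
tool_pos: [0.5257, 0.2629, 0.4474]
tcp_rot: [-1.961, -2.45, 0.008]
wrist_force: [-0.8, 0.8, 0.1]
width: 0.358
grip_force: 0.0
```

>>> drive_tool --increments '[{"delta_pos": [0, 0, 0], "turn": -0.12, "jaw": -0.29}, {"delta_pos": [0, 0, 0], "turn": -0.12, "jaw": -0.29}, {"delta_pos": [0, 0, 0], "turn": -0.12, "jaw": -0.29}, {"delta_pos": [0, 0, 0], "turn": -0.12, "jaw": -0.29}, {"delta_pos": [0, 0, 0], "turn": -0.12, "jaw": -0.29}, {"delta_pos": [0, 0, 0], "turn": -0.12, "jaw": -0.29}, {"delta_pos": [0, 0, 0], "turn": -0.12, "jaw": -0.29}, {"delta_pos": [0, 0, 0], "turn": -0.12, "jaw": -0.29}]'

```text
time: 17.53
tool_pos: [0.5256, 0.2624, 0.4475]
tcp_rot: [-0.609, -3.077, 0.005]
wrist_force: [0.4, -0.9, -0.8]
width: 0.355
grip_force: 0.0
```

>>> drive_tool --increments '[{"delta_pos": [0, 0, 0], "turn": -0.12, "jaw": -0.29}, {"delta_pos": [0, 0, 0], "turn": 0, "jaw": -0.29}]'

```text
time: 17.7
tool_pos: [0.5257, 0.2624, 0.4478]
tcp_rot: [-0.428, -3.108, 0.004]
wrist_force: [-0.6, 0.2, -0.1]
width: 0.353
grip_force: 0.0
```

```bash
python3 - <<'E'
from h import *
s=bot.read_state();Rm=R.from_rotvec(s['tcp_rot']).as_matrix()
print(s['tool_pos'],np.arctan2(Rm[1,0],Rm[0,0]),s['width'],totool([.5270,.2632,.400]))
c=cam('wrist');cv2.imwrite('pics/w6.png',c['pixels'][:,:,::-1])
u,v=proj(c,[.527,.263,.2413]);print(u,v)
g=c['pixels'].astype(int);
for row in (int(v)-15,int(v),int(v)+15):print(row,[int(x) for x in g[row,int(u)-30:int(u)+31:2].max(1)])
E
```

```text
[0.52568786 0.26242971 0.44775332] 2.8678316077466937 0.3532336711034069 [-1.25005947  1.25618095 47.74467457]
330.19004842049407 236.94217109952208
221 [118, 84, 118, 118, 118, 111, 129, 118, 114, 102, 195, 58, 66, 61, 55, 56, 60, 59, 57, 57, 187, 178, 172, 167, 171, 173, 176, 176, 175, 174, 174]
236 [134, 99, 110, 117, 119, 108, 142, 120, 113, 113, 192, 52, 66, 75, 73, 60, 63, 58, 57, 54, 184, 168, 167, 168, 171, 167, 168, 168, 164, 166, 164]
251 [168, 172, 168, 131, 123, 92, 128, 117, 119, 120, 128, 58, 63, 75, 73, 61, 66, 59, 65, 55, 179, 167, 166, 158, 157, 154, 153, 155, 159, 160, 49]
```

The bar spans pixels -8 to +9 about the prediction, so it is centred. I'm descending to grip it and computing the return arc.

>>> drive_tool --increments '[{"delta_pos": [-1, 1, 0], "turn": 0, "jaw": -0.29}, {"delta_pos": [0, 0, 20], "turn": 0, "jaw": -0.29}, {"delta_pos": [0, 0, 15], "turn": 0, "jaw": -0.29}, {"delta_pos": [0, 0, 11], "turn": 0, "jaw": -0.29}, {"delta_pos": [0, 0, 0], "turn": 0, "jaw": -0.29}]' --grip_force 25

```text
time: 18.17
tool_pos: [0.5266, 0.2629, 0.4008]
tcp_rot: [-0.435, -3.106, 0.005]
wrist_force: [0.7, -0.3, -0.3]
width: 0.354
grip_force: 0.0
```

>>> drive_tool --increments '[{"delta_pos": [0, 0, 0], "turn": 0, "jaw": -1}, {"delta_pos": [0, 0, 0], "turn": 0, "jaw": -1}, {"delta_pos": [0, 0, 0], "turn": 0, "jaw": -1}, {"delta_pos": [0, 0, 0], "turn": 0, "jaw": -1}]'

```text
time: 18.5
tool_pos: [0.5277, 0.2633, 0.4051]
tcp_rot: [0.433, 3.111, 0.0]
wrist_force: [-0.4, -0.5, -1.8]
width: 0.104
grip_force: 25.3
```

```bash
python3 - <<'E'
from h import *
s=bot.read_state();print(s['tool_pos'],s['width'],s['wrist_force'])
q=np.linspace(1.83,0,25);x=-156*np.cos(q);z=156*np.sin(q)
print([(round(a,2),round(b,1),round(-c,1)) for a,b,c in zip(q[1:],np.diff(x),np.diff(z))])
E
```

```text
[0.52765578 0.26329128 0.40512889] 0.10400637029101345 [-0.44469465 -0.46108922 -1.76450071]
[(np.float64(1.75), np.float64(-11.6), np.float64(-2.6)), (np.float64(1.68), np.float64(-11.8), np.float64(-1.7)), (np.float64(1.6), np.float64(-11.9), np.float64(-0.8)), (np.float64(1.52), np.float64(-11.9), np.float64(0.1)), (np.float64(1.45), np.float64(-11.9), np.float64(1.0)), (np.float64(1.37), np.float64(-11.7), np.float64(1.9)), (np.float64(1.3), np.float64(-11.6), np.float64(2.8)), (np.float64(1.22), np.float64(-11.3), np.float64(3.7)), (np.float64(1.14), np.float64(-11.0), np.float64(4.5)), (np.float64(1.07), np.float64(-10.6), np.float64(5.3)), (np.float64(0.99), np.float64(-10.2), np.float64(6.1)), (np.float64(0.92), np.float64(-9.7), np.float64(6.9)), (np.float64(0.84), np.float64(-9.1), np.float64(7.6)), (np.float64(0.76), np.float64(-8.5), np.float64(8.3)), (np.float64(0.69), np.float64(-7.9), np.float64(8.9)), (np.float64(0.61), np.float64(-7.2), np.float64(9.5)), (np.float64(0.53), np.float64(-6.4), np.float64(10.0)), (np.float64(0.46), np.float64(-5.7), np.float64(10.5)), (np.float64(0.38), np.float64(-4.8), np.float64(10.9)), (np.float64(0.31), np.float64(-4.0), np.float64(11.2)), (np.float64(0.23), np.float64(-3.1), np.float64(11.5)), (np.float64(0.15), np.float64(-2.3), np.float64(11.7)), (np.float64(0.08), np.float64(-1.4), np.float64(11.8)), (np.float64(0.0), np.float64(-0.5), np.float64(11.9))]
```

>>> drive_tool --increments '[{"delta_pos": [0, -11.6, -2.6], "turn": 0, "jaw": -1}, {"delta_pos": [0, -11.8, -1.7], "turn": 0, "jaw": -1}, {"delta_pos": [0, -11.9, -0.8], "turn": 0, "jaw": -1}, {"delta_pos": [0, -11.9, 0.1], "turn": 0, "jaw": -1}, {"delta_pos": [0, -11.9, 1.0], "turn": 0, "jaw": -1}, {"delta_pos": [0, -11.7, 1.9], "turn": 0, "jaw": -1}, {"delta_pos": [0, -11.6, 2.8], "turn": 0, "jaw": -1}, {"delta_pos": [0, -11.3, 3.7], "turn": 0, "jaw": -1}]'

```text
time: 19.17
tool_pos: [0.5023, 0.1717, 0.4012]
tcp_rot: [0.434, 3.108, 0.001]
wrist_force: [6.2, -1.4, 3.6]
width: 0.099
grip_force: 25.5
```

>>> drive_tool --increments '[{"delta_pos": [0, -11.0, 4.5], "turn": 0, "jaw": -1}, {"delta_pos": [0, -10.6, 5.3], "turn": 0, "jaw": -1}, {"delta_pos": [0, -10.2, 6.1], "turn": 0, "jaw": -1}, {"delta_pos": [0, -9.7, 6.9], "turn": 0, "jaw": -1}]'

```text
time: 19.5
tool_pos: [0.491, 0.1318, 0.3777]
tcp_rot: [0.433, 3.108, -0.0]
wrist_force: [7.0, -2.2, 1.0]
width: 0.102
grip_force: 25.0
```

Forces are small. Continuing down, the last part more slowly.

>>> drive_tool --increments '[{"delta_pos": [0, -9.1, 7.6], "turn": 0, "jaw": -1}, {"delta_pos": [0, -8.5, 8.3], "turn": 0, "jaw": -1}, {"delta_pos": [0, -7.9, 8.9], "turn": 0, "jaw": -1}, {"delta_pos": [0, -7.2, 9.5], "turn": 0, "jaw": -1}, {"delta_pos": [0, -6.4, 10.0], "turn": 0, "jaw": -1}, {"delta_pos": [0, -5.7, 10.5], "turn": 0, "jaw": -1}]'

```text
time: 20.0
tool_pos: [0.4787, 0.0891, 0.3224]
tcp_rot: [0.434, 3.109, 0.001]
wrist_force: [6.6, -0.0, -1.3]
width: 0.102
grip_force: 24.5
```

>>> drive_tool --increments '[{"delta_pos": [0, -4.8, 10.9], "turn": 0, "jaw": -1}, {"delta_pos": [0, -4.0, 11.2], "turn": 0, "jaw": -1}, {"delta_pos": [0, -3.1, 11.5], "turn": 0, "jaw": -1}, {"delta_pos": [0, -2.3, 11.7], "turn": 0, "jaw": -1}, {"delta_pos": [0, 0, 0], "turn": 0, "jaw": -1}]'

```text
time: 20.42
tool_pos: [0.4747, 0.0759, 0.2757]
tcp_rot: [0.435, 3.109, 0.002]
wrist_force: [7.2, 1.0, -0.9]
width: 0.102
grip_force: 24.5
```

>>> drive_tool --increments '[{"delta_pos": [0, -0.8, 6], "turn": 0, "jaw": -1}, {"delta_pos": [0, -0.6, 6], "turn": 0, "jaw": -1}, {"delta_pos": [0, -0.3, 5], "turn": 0, "jaw": -1}, {"delta_pos": [0, 0, 0], "turn": 0, "jaw": -1}]'

```text
time: 20.75
tool_pos: [0.4744, 0.0748, 0.2597]
tcp_rot: [0.434, 3.109, 0.002]
wrist_force: [6.9, 2.7, -0.5]
width: 0.101
grip_force: 24.4
```

>>> drive_tool --increments '[{"delta_pos": [0, 0, 2], "turn": 0, "jaw": -1}, {"delta_pos": [0, 0, 2], "turn": 0, "jaw": -1}, {"delta_pos": [0, 0, 0], "turn": 0, "jaw": -1}]'

```text
time: 21.0
tool_pos: [0.4745, 0.0748, 0.257]
tcp_rot: [0.434, 3.11, 0.002]
wrist_force: [4.2, 1.3, 4.5]
width: 0.103
grip_force: 24.9
```

>>> drive_tool --increments '[{"delta_pos": [0, 0, 1], "turn": 0, "jaw": -1}, {"delta_pos": [0, 0, 1], "turn": 0, "jaw": -1}, {"delta_pos": [0, 0, 0], "turn": 0, "jaw": -1}]'

```text
time: 21.25
tool_pos: [0.4746, 0.0748, 0.2569]
tcp_rot: [0.433, 3.11, 0.001]
wrist_force: [-2.5, 1.3, 18.4]
width: 0.102
grip_force: 26.2
```

The mask is in firm contact with the block. Releasing, rising clear and checking the mask's angle.

>>> drive_tool --increments '[{"delta_pos": [0, 0, -1], "turn": 0, "jaw": -1}, {"delta_pos": [0, 0, 0], "turn": 0, "jaw": -0.29}, {"delta_pos": [0, 0, 0], "turn": 0, "jaw": -0.29}, {"delta_pos": [0, 0, 0], "turn": 0, "jaw": -0.29}, {"delta_pos": [0, 0, -10], "turn": 0, "jaw": -0.29}, {"delta_pos": [0, 0, -30], "turn": 0, "jaw": -0.29}, {"delta_pos": [0, 0, -40], "turn": 0, "jaw": -0.29}, {"delta_pos": [0, 0, -40], "turn": 0, "jaw": -0.29}]'

```text
time: 21.92
tool_pos: [0.4728, 0.0747, 0.3754]
tcp_rot: [-0.433, -3.107, 0.002]
wrist_force: [0.5, 0.4, -0.5]
width: 0.357
grip_force: 0.0
```

>>> drive_tool --increments '[{"delta_pos": [0, 0, -40], "turn": 0, "jaw": -0.29}, {"delta_pos": [0, 0, 0], "turn": 0, "jaw": -0.29}, {"delta_pos": [0, 0, 0], "turn": 0, "jaw": -0.29}]'

```text
time: 22.17
tool_pos: [0.4748, 0.0749, 0.4192]
tcp_rot: [0.433, 3.105, 0.002]
wrist_force: [-0.3, 0.3, 0.5]
width: 0.356
grip_force: 0.0
```

```bash
python3 - <<'E'
from h import *
S=cam('scene');s=bot.read_state();print(s['tool_pos'],s['wrist_force'])
a0=cv2.imread('pics/scene0.png').astype(int);a1=S['pixels'][:,:,::-1].astype(int)
o=np.array([.4974,.155,0]);nx=np.array([.2590,.9659,0])
for q in(-.025,0,.02,.04):print(q,proj(S,o+(.072-.156*np.cos(q))*nx+[0,0,.0905+.156*np.sin(q)]))
# dark bar rows per column, before and now
for n,a in(('start',a0),('now',a1)):
    out=[]
    for u in range(316,332,3):
        col=a[170:225,u].max(1);d=np.where(col<70)[0]+170;out.append((u,d.min() if len(d) else None,d.max() if len(d) else None,len(d), round(float(d.mean()),1) if len(d) else None))
    print(n,out)
E
```

```text
[0.47396078 0.07484252 0.41656192] [-0.20665479 -0.48324698 -1.39404204]
-0.025 [334.2898524  203.33288933]
0 [334.37218788 202.16350061]
0.02 [334.41671544 201.23638901]
0.04 [334.44213501 200.31711462]
start [(316, None, None, 0, None), (319, np.int64(203), np.int64(203), 1, 203.0), (322, None, None, 0, None), (325, None, None, 0, None), (328, np.int64(198), np.int64(199), 2, 198.5), (331, np.int64(200), np.int64(201), 2, 200.5)]
now [(316, None, None, 0, None), (319, np.int64(202), np.int64(203), 2, 202.5), (322, np.int64(212), np.int64(212), 1, 212.0), (325, None, None, 0, None), (328, np.int64(196), np.int64(224), 3, 205.7), (331, np.int64(199), np.int64(200), 2, 199.5)]
```

```bash
python3 - <<'E'
from h import *
a0=cv2.imread('pics/scene0.png',0).astype(np.float32)
F=np.mean([cv2.cvtColor(cam('scene')['pixels'],cv2.COLOR_RGB2GRAY).astype(np.float32) for _ in range(4)],0).astype(np.float32)
for n,(u0,u1,v0,v1) in dict(bar=(326,344,196,210),bar2=(322,348,190,216),fixed=(240,300,255,290),fixed2=(340,400,140,200)).items():
    W=np.eye(2,3,dtype=np.float32)
    try:
        cc,W=cv2.findTransformECC(a0[v0:v1,u0:u1],F[v0:v1,u0:u1],W,cv2.MOTION_TRANSLATION,(3,200,1e-5),None,1);print(n,W[:,2],cc)
    except Exception as e:print(n,'fail')
t=cam('top');w=cam('wrist');s=bot.read_state()
print(s['time'])
cv2.imwrite('pics/wend.png',w['pixels'][:,:,::-1])
E
```

```text
bar [ 0.2480324 -1.0637952] 0.97643803972447
bar2 [ 0.31393787 -0.98394066] 0.8305647385309806
fixed [-0.02996759  0.01190921] 0.9673001368833452
fixed2 [0.4946989  0.33292052] 0.4726348525397066
22.5167
```

Since the start the bar has moved by -1.06 px in the scene view, against -1.17 px expected for a level mask. That puts it within about 0.003 rad of level, with the arm well clear. Handing in.

```bash
python3 -c "
from workcell import bot
print(bot.finish_job())"
```

```text
the job is handed in; nothing more can be done
None
```

The job is handed in, but it returned no verdict: the block is home on both pegs and released, the mask rests on it within about 0.003 rad of level by my measurement, and the arm is clear.

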